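# Hang the brass temple bell on the sprung balancer hook

## Robot

A 6-joint arm with a two-finger parallel gripper is mounted at the origin on the work surface. World frame = base frame: x ahead of the robot, y to its left, z up, the work surface at z = 0. Lengths are in mm, angles in rad, forces in N, time in s.
With the tool pointing down it reaches from about 275 to 825 mm from the base axis. Payload 4.9 kg.
Tool frame: the origin (TCP) lies at the very end of the fingers, on their centre line; the grasp point (between the pads) lies 19 mm behind it; z points along the fingers, y is the line along which they close (so a half turn about z gives the same grasp; the last joint's range is limited). The gripper opens to 85 mm and grips with 20 to 120 N. Pads are 22 mm wide; open, the fingers measure 114 mm over their backs; the gripper's body (76 mm by 85 mm) begins 54 mm behind the grasp point. The pads swing forward as they close: fully open they stand 13 mm farther back than shut.
Start: joints at [1.189, 0.326, -0.193, 1.052, 0, 1.437], TCP at [134.893, 533.219, 231.281] pointing down, gripper open.
Joint ranges: [-2.65, 2.65], [-0.97, 1.79], [-1.3, 1.35], [-1.93, 2.1], [-1.47, 1.37], [-3.14, 3.14]. Speed limits (rad/s): [2.57, 2.57, 3.14, 3.14, 3.14, 3.14].

## Interface

Orientations are given as [roll, pitch, yaw] about the fixed x, y, z axes, in that order (R = Rz(yaw) Ry(pitch) Rx(roll)).
In Python, from bench import bot, solve_ik, imaging gives the robot as it stands. Calls block until the motion is done:
- bot.move_ptp(position, orientation): joint-space move of the TCP to a pose.
- bot.movel(position, rot=None, max_speed=150, threshold=None): straight line of the TCP; rot=None keeps the orientation; max_speed is the mean speed in mm/s. With threshold (N) it stops when the force on the tool has changed by that much, and returns True; else False.
- bot.move_j(angles): joint-space move.
- bot.grip(opening, effort=None): opening from 0.0 (shut) to 1.0 (fully open); effort is the grip in N (None keeps the last); returns when the fingers have stopped.
- bot.dwell(seconds).
- solve_ik(position, orientation): joint angles nearest the present ones, or None.
- bot.get_state(): the state.
- imaging.capture(name): name is "scene" or "side" or "wrist"; returns the picture (400x640x3 uint8, blue, green, red); there is no depth.
- imaging.camera_model(name): a dict with "K" (3x3 intrinsics, pixels), "position" and "rotation" of the camera in the world. Camera axes: x right, y up, looking along -z (the intrinsics and any distortion apply to the point x, -y, -z); pixel columns grow to the right and rows downward; lengths in mm; the calibration is good to about 2 mm. A picture is of the moment at which its call begins: read the wrist's pose just before it. camera_model takes no time and is no camera call; for the wrist camera it gives the pose at the moment of the call.
A pose or a line that the arm cannot do raises bot.IKError and nothing moves.
- bot.sign_off(): hands the job in; it is judged then, once.
The state is a dict: "t": time; "qpos": joint angles; "joint_velocities": joint speeds; "effort": joint torques, N m; "tcp_pos": TCP position; "orientation": TCP orientation; "contact_force": force on the tool from outside, world axes, zero at the start; "wrist_torque": the same for the moment, N m; "opening": opening from 0.0 (shut) to 1.0 (fully open); "gripper_force": force on a finger pad.
Only numpy, scipy, OpenCV 4.12 (cv2) and the standard library are available. Lean on these libraries where they do the work, as an engineer would, in place of code of your own. Each camera call takes 0.05 s, during which the arm holds its last target. There are 200 camera calls.

## Task

Pull the sprung balancer hook down by its red knob, run it sideways through the eye of the brass temple bell standing on the board (not the copper lamp or the grey casket, which have the same eye), then let the hook rise all the way to the top so that the bell hangs straight and still from it, and let go.

Things in the scene. Friction and masses are not known exactly. Their poses are not given: they have to be found in the camera images.
- hook_seat (a point): Steel U hook, 8 mm bar, shank to upturned tip 40 mm, tip 20 mm high. Point: middle of the U, on top of the bar. x: level, along the yellow arm to the column 160 mm off; y: along the trolley rail from shank to open tip (enters an eye moving +y); z up. It moves only up/down and along the rail (1 N friction, reaches all castings), never in x, never turns. When up it clears the castings.
- knob (a point): Red upright knob, 28 mm diameter, 44 mm high, on the arm above the hook's shank, free all round; grip it from above. Point: on its axis, 21 mm below its top, 29 mm above the arm's top (arm 16 mm wide, along x). It lies 117 mm above hook_seat and 20 mm to its -y side; same axes, moves with the hook.
- bell_eye (a point): Brass bell, 70 mm wide, 0.3 kg, loose on the board. Point: underside of its hoop's crown, 100 mm above its foot; opening 44 mm wide, 50 mm high below the point, hoop 7 mm thick. z: bell axis; it opens along its y, within 10 deg of the hook's y, and is within 10 mm of the hook's line. A copper lamp and grey casket with like eyes stand in line, 110-130 mm apart. Hung, the point is on hook_seat.
- hook_lift (a joint): How far the hook is pulled down, m: 0 at the top (hook_seat 194 mm above the bench), 0.12 at the lower stop. A damped spring pulls up, 6 N at the top, 9 N at the bottom; it can carry the bell to the top. At 0.10 to 0.12 the hook is at the height to pass through the eyes of castings on the board, beside which (midway between two) it can come down freely.
Things that resemble listed ones, but are neither listed nor needed, are in the scene too. Of the things like the part that bears bell_eye, leave any that is blue or turquoise; of the rest the smaller one is meant.

How it is judged (in metres and radians):
On the way:
1. the hook is pulled down by more than 85 mm while the bell stands on the board (value of joint hook_lift above 0.085 m and height (world z) of bell_eye below 0.125 m), for 0.1 s.
At the end, for the whole second after the job is handed in: The hook is back at the top (pulled down by less than 12 mm) with the brass bell hanging from it: the crown of the bell's eye within 15 mm of the hook seat and the bell within 15 degrees of upright, throughout the last second (value of joint hook_lift below 0.012 m and distance between bell_eye and hook_seat below 0.015 m and angle between bell_eye's own z axis and vertical below 0.26 rad); the robot touches nothing.
It also fails if it takes over 43 s, if anything falls off the work surface, if the arm or the gripper's body presses on something with over 40 N, if the wrist force passes 120 N, or if a joint passes its speed limit or range.

## Working session

There is one attempt and no reset: what is moved stays moved. The work goes in short steps, each a Python script; the robot and the scene stay as the last script left them, time stands still between calls to the robot, and variables do not carry over. Pictures are saved under pics/ and viewed, at most 10 in all, crops included, and the job is handed in when it is done.

```bash
mkdir -p pics
python3 - <<'E'
from bench import bot, imaging
import cv2, numpy as np
for n in ["scene","side","wrist"]:
    m=imaging.camera_model(n); print(n,{k:np.round(np.array(v),3).tolist() if not isinstance(v,str) else v for k,v in m.items()})
    cv2.imwrite(f"pics/{n}0.png",imaging.capture(n))
print(bot.get_state()["t"], bot.get_state()["orientation"])
E
```

```text
scene {'K': [[392.479, 0.0, 326.736], [0.0, 392.479, 203.073], [0.0, 0.0, 1.0]], 'position': [664.878, 329.878, 727.735], 'rotation': [0.601, 0.005, 2.532]}
side {'K': [[398.9, 0.0, 316.288], [0.0, 398.9, 201.923], [0.0, 0.0, 1.0]], 'position': [295.344, 560.035, 538.898], 'rotation': [0.987, -0.009, -2.793]}
wrist {'K': [[283.376, 0.0, 320.349], [0.0, 283.376, 198.748], [0.0, 0.0, 1.0]], 'position': [56.306, 553.801, 372.828], 'rotation': [-0.319, 0.001, 1.323]}
0.15 [-3.14029539e+00 -1.50913596e-04  2.89381992e+00]
```

View pics/scene0.png

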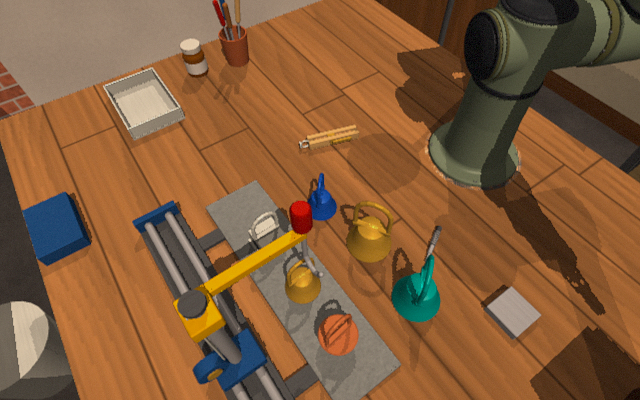

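View pics/side0.png

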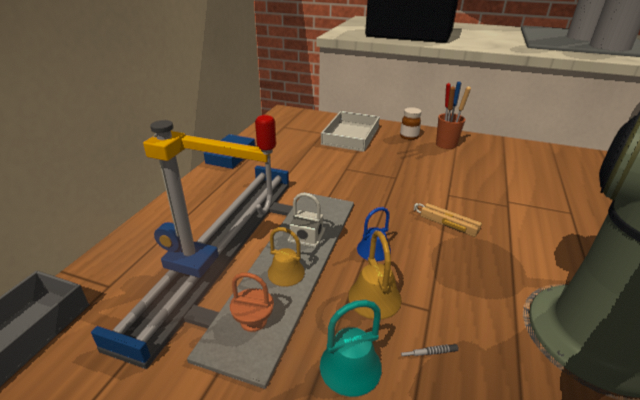

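Candidates for the bell: small brass bell on the board at scene (302,283); larger brass one off the board at (370,238); blue at (322,203); turquoise at (416,297). The lamp is at (338,333) and the casket at (264,230). I choose the small brass bell on the board and check it in a close crop.

Run:
```python
import cv2, numpy as np
a=cv2.imread("pics/scene0.png")[165:365,215:415]; b=cv2.imread("pics/side0.png")[100:340,130:330]
f=lambda i,s:cv2.resize(i,None,fx=s,fy=s,interpolation=cv2.INTER_CUBIC)
a=f(a,2); a=cv2.copyMakeBorder(a,0,200,0,0,cv2.BORDER_CONSTANT)
b=f(b,2); b=cv2.copyMakeBorder(b,0,120,0,0,cv2.BORDER_CONSTANT)
o=np.hstack([a,b]);cv2.imwrite("pics/crop0.png",o[:480])
```

```text
(no output)
```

View pics/crop0.png

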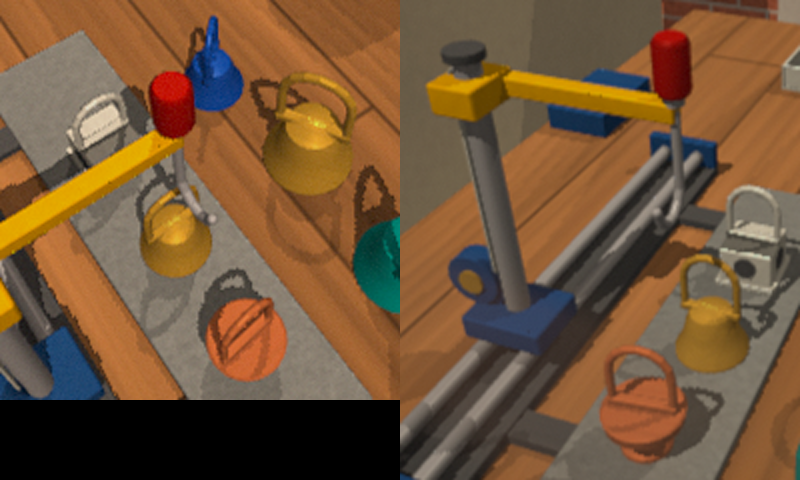

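The crop confirms the small brass bell at mid board, between the casket and the lamp. The knob is at scene (301,217) and side (265.5,133.5). The bell crown is at about scene (301,263) and side (284.5,231).

```bash
cat > h.py <<'E'
import numpy as np, cv2
from scipy.spatial.transform import Rotation as R
from bench import bot, solve_ik, imaging
def P(n,m=None):
    m=m or imaging.camera_model(n); C=R.from_euler('xyz',m["rotation"]).as_matrix()
    A=np.diag([1,-1,-1])@C.T
    return np.array(m["K"])@np.hstack([A,-A@np.array(m["position"])[:,None]])
def tri(a,b,na="scene",nb="side"):
    Pa,Pb=P(na),P(nb)
    X=cv2.triangulatePoints(Pa,Pb,np.array(a,float).reshape(2,1),np.array(b,float).reshape(2,1)).ravel();X=X[:3]/X[3]
    e=[]
    for p,u in((Pa,a),(Pb,b)):
        q=p@np.append(X,1);e.append(np.round(q[:2]/q[2]-u,1))
    return X,e
def proj(n,X):
    q=P(n)@np.append(X,1); return q[:2]/q[2]
E
python3 - <<'E'
from h import *
print(imaging.camera_model("scene").keys())
pts=dict(knob=((301,217),(265.5,133.5)),tip=((320.5,274.5),(259.5,206.5)),bell=((301,263),(284.5,230)),lamp=((338,318),(250,275)),casket=((263.5,213.5),(307.5,195)),cap=((192,298),(161.5,125)),
 shankbot=((305.5,239),(267.5,152)))
for k,(a,b) in pts.items():
    X,e=tri(a,b); print(k,X.round(1),e)
E
```

```text
dict_keys(['K', 'position', 'rotation'])
knob [540.3  91.  307.4] [array([ 0. , -0.2]), array([-0.1,  0.1])]
tip [539.3 130.5 206.7] [array([ 0.2, -1.4]), array([-1.1,  0.7])]
bell [533.2  59.2 114.1] [array([ 0.1, -0.6]), array([-0.5,  0.4])]
lamp [537.9 174.  110.7] [array([-0.1,  0.8]), array([ 0.7, -0.4])]
casket [536.6 -65.5 112.6] [array([-0.1,  0.4]), array([ 0.3, -0.2])]
cap [699.1 112.3 305.9] [array([-0.2,  1.7]), array([ 1.1, -0.7])]
shankbot [540.3 101.2 279. ] [array([ 1. , -5.3]), array([-4. ,  2.7])]
```

```bash
cat >> h.py <<'E'
def ray(n,u,z):
    m=P(n); A=m[:,:3]; c=-np.linalg.solve(A,m[:,3]); d=np.linalg.solve(A,[u[0],u[1],1.]); return c+d*(z-c[2])/d[2]
E
python3 - <<'E'
from h import *
def ang(n,a,b,z):
    A,B=ray(n,a,z),ray(n,b,z); d=B-A; print(n,A.round(0),B.round(0),np.degrees(np.arctan2(d[1],d[0])).round(1))
ang("scene",(257,182),(398,365),6); ang("side",(352,200),(265,384),6)
ang("scene",(208,210),(340,400),6);
ang("side",(182.5,135),(266,153.5),282)
ang("scene",(215,268),(290,232.5),282)
f=lambda i:cv2.resize(i,None,fx=2,fy=2,interpolation=cv2.INTER_CUBIC)
s=cv2.imread("pics/scene0.png")[190:400,130:320]; t=cv2.imread("pics/side0.png")[110:320,130:320]
cv2.imwrite("pics/crop1.png",np.hstack([f(s),f(t)]))
E
```

```text
scene [ 483. -219.    6.] [478. 273.   6.] 90.5
side [ 487. -238.    6.] [473. 271.   6.] 91.6
scene [ 609. -213.    6.] [593. 260.   6.] 92.0
side [685.  91. 282.] [536. 102. 282.] 175.7
scene [661.  78. 282.] [558.  89. 282.] 174.3
```

View pics/crop1.png

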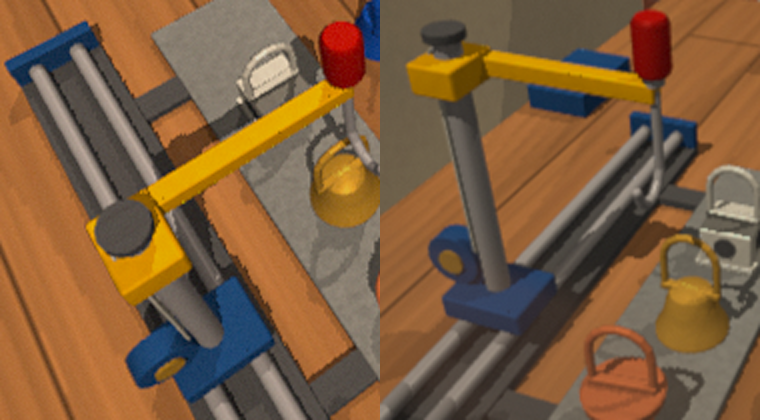

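View pics/wrist0.png

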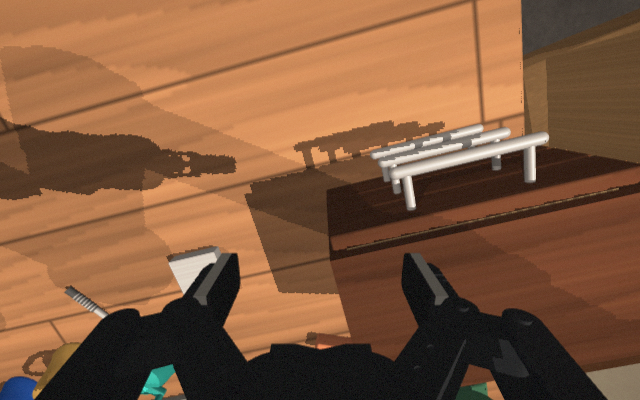

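Run:
```python
from h import *
def ang(n,a,b,z):
    A,B=ray(n,a,z),ray(n,b,z); d=B-A; print(n,A.round(0),B.round(0),np.degrees(np.arctan2(d[1],d[0])).round(1))
ang("side",(185,135),(267.5,149),282); ang("scene",(205,285),(292.5,233.5),282)
p=bot.get_state()["tcp_pos"]
bot.movel([p[0],p[1],375],max_speed=200)
bot.move_ptp([540,91,375],[np.pi,0,np.pi])
s=bot.get_state(); print(s["t"],s["tcp_pos"],s["orientation"],s["qpos"])
print(proj("wrist",[540,91,333]),proj("wrist",[540,91,311]))
for p in ([540,91,292],[540,-23,292],[540,-23,172],[540,45,172]): print(solve_ik(p,[np.pi,0,np.pi]))
im=imaging.capture("wrist"); cv2.imwrite("pics/wrist1.png",im)
```

```text
side [681.  89. 282.] [540.  88. 282.] -179.5
scene [680.  92. 282.] [556.  92. 282.] -180.0
3.1667 [539.83359726  91.79253725 375.00518688] [ 3.14130748e+00 -1.80330257e-05 -3.14042204e+00] [3.34507575e-02 2.72531177e-01 9.59726593e-02 1.39424663e+00
 2.85609321e-04 3.22801427e-02]
[317.65776751 225.86106506] [317.88785241 214.45621054]
[ 0.03214072  0.28958346 -0.08770259  1.19351028  0.          0.03214072]
[-0.17916409  0.2758515  -0.10641094  1.18853388  0.         -0.17916409]
[-0.17916409  0.35610918 -0.30941559  0.90527155  0.         -0.17916409]
[-0.0531054   0.35852372 -0.30578303  0.90648958  0.         -0.0531054 ]
```

View pics/wrist1.png

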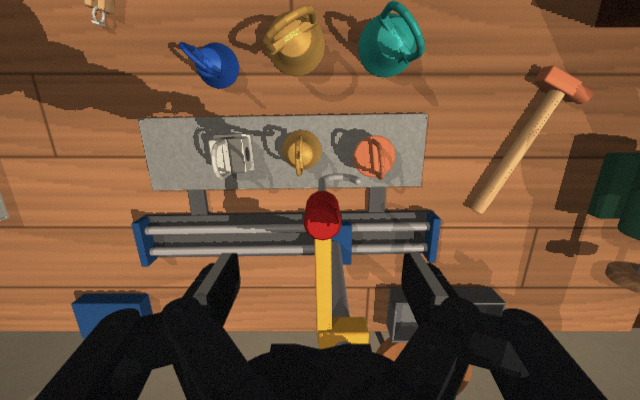

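The wrist view shows the knob at (322,228), about 4 mm further +y than estimated. The bell eye is at about (299,150), and the rail runs near 91° in world. Next I grip, traverse to between the casket and the bell, and check.

Run:
```python
from h import *
for z in (106,112): print("bell",ray("wrist",(299,150),z), proj("wrist",[533,59,z]), "casket",ray("wrist",(230,155),z),"lamp",ray("wrist",(376,157),z))
def st(l):
    s=bot.get_state(); print(l,round(s["t"],2),s["tcp_pos"].round(1),s["contact_force"].round(1),round(s["opening"],2),np.round(s["gripper_force"],1))
bot.movel([540,94,375]); bot.movel([540,94,292],max_speed=100); st("down")
bot.grip(0.0,50); st("grip")
p=bot.get_state()["tcp_pos"]
u=np.array([-np.sin(np.radians(1.2)),np.cos(np.radians(1.2)),0])
q=np.array([540,94,292])
bot.movel(q-40*u,max_speed=80); st("40"); bot.movel(q-114*u,max_speed=100); st("114")
cv2.imwrite("pics/scene2.png",imaging.capture("scene")); cv2.imwrite("pics/side2.png",imaging.capture("side"));
a=cv2.imread("pics/scene2.png")[180:380,190:390]; b=cv2.imread("pics/side2.png")[100:300,170:370]
cv2.imwrite("pics/c2.png",cv2.resize(np.hstack([a,b]),None,fx=2,fy=2,interpolation=cv2.INTER_CUBIC))
```

```text
bell [520.66206947  62.26156618 106.        ] [296.95772925 158.47828468] casket [527.99001386 -38.2235086  106.        ] lamp [530.73973112 174.27740454 106.        ]
bell [519.76053358  62.70644099 112.        ] [296.63443504 159.22469675] casket [526.98156974 -36.31264549 112.        ] lamp [529.69117106 173.08806742 112.        ]
down 4.45 [540.4  94.  292.7] [0.3 0.4 0.4] 1.0 0.0
grip 5.02 [540.1  93.9 292.5] [-1.4 -0.7  3.9] 0.31 49.1
40 5.67 [540.8  52.5 292.5] [-2.  -1.   5.5] 0.31 49.5
114 6.56 [542.1 -21.5 292.5] [-2.7 -0.8  5.8] 0.31 49.5
```

View pics/c2.png

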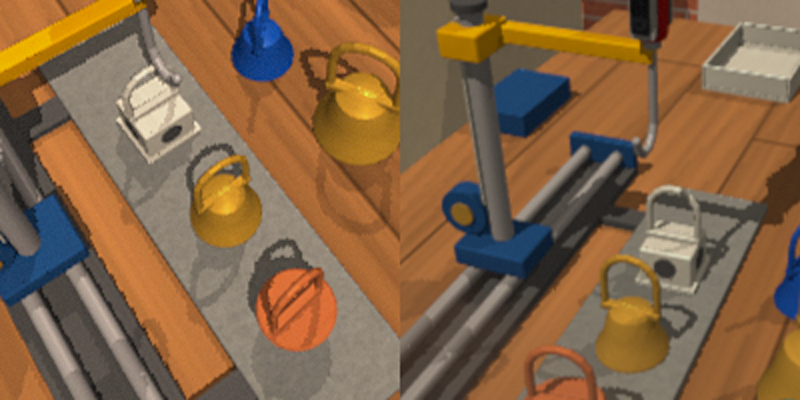

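Forces stay small, so the rail direction is right. The crop shows the hook tip at (176,78) in the left half, clear between the casket and the bell. Next I pull down.

Run:
```python
from h import *
def st(l):
    s=bot.get_state(); print(l,round(s["t"],2),s["tcp_pos"].round(1),s["contact_force"].round(1),round(s["opening"],2))
print(tri((300,260),(285.5,229)),tri((262.5,215),(307,194)))
p=bot.get_state()["tcp_pos"]
print(bot.movel([p[0],p[1],p[2]-60],max_speed=60,threshold=20)); st("60")
print(bot.movel([p[0],p[1],p[2]-115],max_speed=60,threshold=20)); st("115")
a=imaging.capture("scene")[180:380,190:390]; b=imaging.capture("side")[130:330,190:390]
cv2.imwrite("pics/c3.png",cv2.resize(np.hstack([a,b]),None,fx=2,fy=2,interpolation=cv2.INTER_CUBIC))
```

```text
(array([532.34931507,  54.34294318, 113.88744729]), [array([-0. ,  0.1]), array([ 0., -0.])]) (array([538.76251912, -64.46599434, 113.82601056]), [array([ 0.1, -0.5]), array([-0.4,  0.3])])
False
60 7.8 [542.1 -22.1 233.1] [-1.6  1.5  6.9] 0.31
False
115 8.87 [542.1 -22.1 178.3] [-2.5  1.3  7.6] 0.31
```

View pics/c3.png

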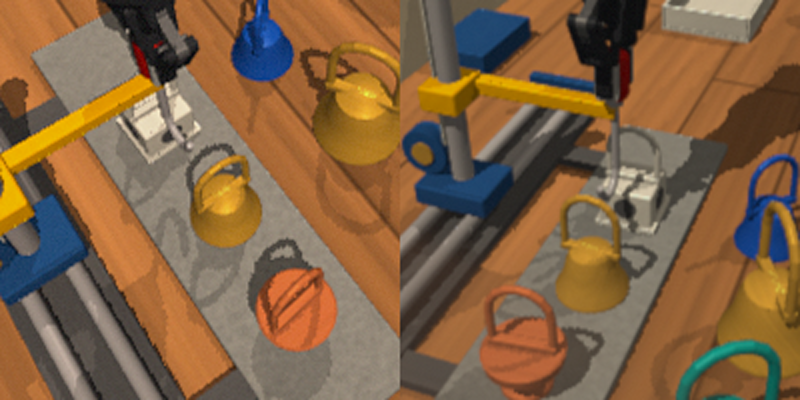

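The hook is down between the casket and the bell, which still stands. Its tip is at (188,147) in the left half, in front of the eye. Now I run it through.

Run:
```python
from h import *
def st(l):
    s=bot.get_state(); print(l,round(s["t"],2),s["tcp_pos"].round(1),s["contact_force"].round(1),round(s["opening"],2))
p=bot.get_state()["tcp_pos"]
u=np.array([-np.sin(np.radians(1.2)),np.cos(np.radians(1.2)),0])
print(bot.movel(p+59*u,max_speed=40,threshold=6)); st("in")
a=imaging.capture("scene")[180:380,190:390]; b=imaging.capture("side")[130:330,190:390]
cv2.imwrite("pics/c4.png",cv2.resize(np.hstack([a,b]),None,fx=2,fy=2,interpolation=cv2.INTER_CUBIC))
```

```text
False
in 10.57 [541.1  35.9 179.2] [-2.1 -0.5  7.8] 0.32
```

View pics/c4.png

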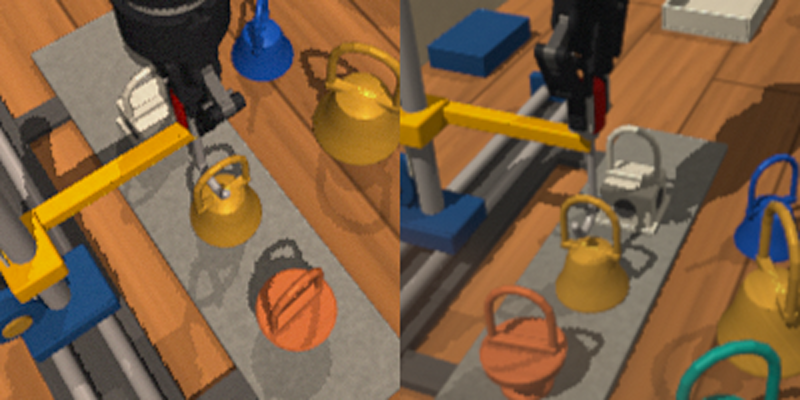

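Run:
```python
from h import *
for n,o in (("scene",(190,180)),("side",(190,130))):
  off=np.array([400 if n=="side" else 0,0])
  f=lambda X:((proj(n,X)-o)*2+off).round(0)
  print(n,"tip",f([540.3,75.9,88]),"seat",f([540.7,55.9,80]),"shank",f([541,35.9,100]),"eye54",f([532,54,107]),"eye60",f([533,60,107]))
```

```text
scene tip [227. 196.] seat [215. 183.] shank [201. 157.] eye54 [221. 163.] eye60 [223. 169.]
side tip [574. 234.] seat [583. 227.] shank [591. 197.] eye54 [592. 204.] eye60 [588. 208.]
```

The predicted tip pixels match the picture at (224,195) and (578,231), so the hook is through the eye. Now I let it rise.

Run:
```python
from h import *
def st(l):
    s=bot.get_state(); print(l,round(s["t"],2),s["tcp_pos"].round(1),s["contact_force"].round(1),round(s["opening"],2))
p=bot.get_state()["tcp_pos"]
for dz,v in ((22,40),(40,15),(108,30),(113,10)):
    r=bot.movel(p+[0,0,dz],max_speed=v,threshold=15); st(f"{dz} {r}")
bot.dwell(1.0)
a=imaging.capture("scene")[120:400,170:370]; b=imaging.capture("side")[60:340,180:380]
cv2.imwrite("pics/c5.png",cv2.resize(np.hstack([a,b]),None,fx=2,fy=2,interpolation=cv2.INTER_CUBIC))
```

```text
22 False 11.4 [541.2  35.2 202.1] [-3.3  1.3  8. ] 0.31
40 False 12.75 [541.1  35.8 219.2] [-1.6 -1.5  5.4] 0.31
108 False 15.17 [541.1  35.9 287.2] [-2.3 -1.2  3.5] 0.32
113 False 15.82 [541.1  35.9 292.3] [-2.7 -1.1  4.2] 0.31
```

View pics/c5.png

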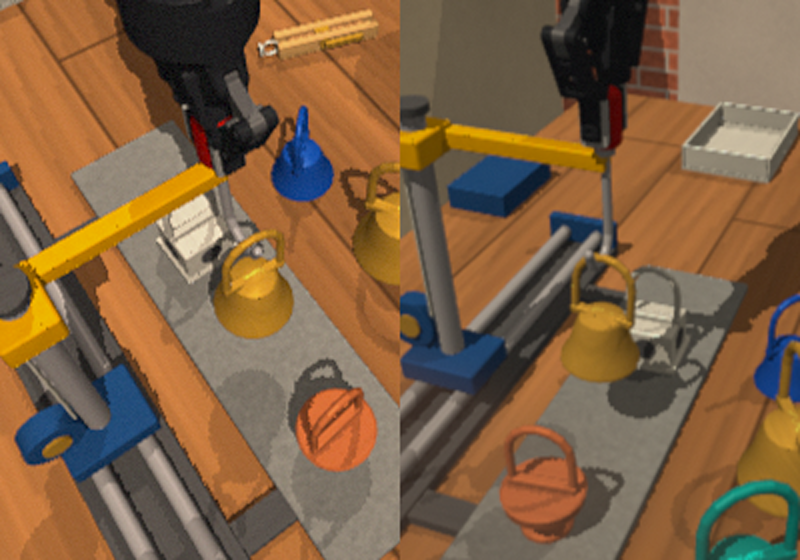

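The bell hangs upright from the hook at the top: eye at (255,250) in the left half and (603,265) in the right. I release it, let it settle and hand in.

Run:
```python
from h import *
def st(l):
    s=bot.get_state(); print(l,round(s["t"],2),s["tcp_pos"].round(1),s["contact_force"].round(1),round(s["opening"],2),s["gripper_force"])
bot.grip(0.6); st("open"); p=bot.get_state()["tcp_pos"]
bot.movel(p+[0,0,110],max_speed=80); bot.dwell(4); st("up")
def gold(n):
    im=imaging.capture(n); h=cv2.cvtColor(im,cv2.COLOR_BGR2HSV); m=cv2.inRange(h,(18,120,60),(28,255,255))
    x,y=(260,225) if n=="scene" else (260,190)
    m=m[y:y+80,x:x+60]; return cv2.moments(m,True)
for i in range(3):
    for n in("scene","side"):
        M=gold(n); print(n,M["m00"],round(M["m10"]/M["m00"],2),round(M["m01"]/M["m00"],2))
    bot.dwell(.5)
cv2.imwrite("pics/final.png",imaging.capture("scene"))
s=bot.get_state()["t"];print(s, bot.sign_off())
```

```text
open 17.27 [541.5  36.  292.1] [ 0.5  0.4 -0.1] 0.6 0.0
up 22.8 [541.5  36.  402.1] [-0.3 -0.4  0. ] 0.6 0.0
scene 1411.0 36.5 40.45
side 1422.0 20.09 36.89
scene 1407.0 36.54 40.48
side 1415.0 20.11 36.95
scene 1408.0 36.59 40.4
side 1424.0 20.05 36.92
the job is handed in; nothing more can be done
24.65 None
```

The job is handed in at 24.65 s: the brass bell hangs upright and still from the hook at the top, and the gripper has let go and moved clear; no verdict was returned.

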